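Open the tight cut-paste jar on the balcony bench spigot

TASK

Put the capped jar of bonsai cut paste onto the square bench spigot and push its bored foot fully home on the plate, so that the spigot keeps the jar from turning. Then unscrew its tight cap counter-clockwise, stop turning when the thread lets go, and lift the cap off. Finish while still holding the cap in the gripper, level and clear, one or two fingers' width (about 1 to 3 cm) above the jar's mouth, with the jar still home on its spigot, and leave the pot, scoop and tweezers alone.

Things in the scene. Friction and masses are not known exactly. Their poses are not given: they have to be found in the camera images.
- jar: Capped amber jar standing loose on the bench, 106 mm tall with its cap on, about 0.4 kg. Square pale wooden foot 56 x 56 x 40 mm high, glass body 52 mm in diameter above it (heights 40 to 82 mm), then the neck. Origin: centre of the foot's underside; z up the axis; x, y parallel to the foot's sides. It can be lifted by its screwed-on cap. On the spigot it can turn about 5 degrees either way.
- jar_bore (a point): Centre of the mouth of the square bore in the jar's foot (same point as the jar's origin). The bore opens downward, is 30.4 mm wide and 40 mm deep, its sides parallel to the foot's.
- jar_mouth (a point): Centre of the jar's mouth (top of the neck), 98 mm above the jar's origin, axes as the jar's. A springy seal in it presses on the cap from below and makes it tight.
- cap: Round ribbed steel cap on the jar, 59 mm in diameter, 20 mm tall, 60 g. Origin: centre of its lower edge, on the jar's axis, 86 mm above the jar's origin when screwed on; z up. A raised dark bar on its top runs from near the centre to the rim along its +x axis, which points along the jar's x axis while the cap is tight.
- cap_top (a point): Centre of the cap's top. Right-handed thread: turned counter-clockwise seen from above (relative to the jar) it resists with 0.3 to 1.3 N m and rises about 1 mm; about 55 degrees from tight it comes free and the seal pushes it up 1 to 2 mm; at about 95 degrees its lugs strike a stop. In between it lifts straight off; before, it cannot be pulled off.
- spigot: Fixed bench spigot: steel plate 90 x 90 x 10 mm with an upright square post 28 x 28 mm in its middle. Origin: centre of the plate's underside, at bench height; z up; x, y parallel to the sides of plate and post. The jar's foot fits on in any of the four quarter turns, 1.2 mm clearance each side; fully home, the foot's underside rests on the plate, 10 mm above the bench.
- spigot_tip (a point): Centre of the top of the spigot's post, 46 mm above the bench (36 mm above the plate); the uppermost 6 mm of the post taper to 20 mm square.
- pot: Bystander: brown glazed open pot, 110 mm in diameter, 60 mm tall; origin at the centre of its underside. Leave it alone.
- scoop: Bystander: white plastic scoop, its bin 75 x 50 x 30 mm with a 90 mm handle to -x; origin under the centre of the bin. Leave it alone.
- tweezers: Bystander: stainless angled tweezers lying flat, about 180 mm long along x, 10 mm thick; origin under their middle. Leave them alone.
There are look-alikes about, which are no part of the job. What is shaped like the cap but yellow is not meant.

How it is judged:
By the outcome, as a careful person would: the job done as asked, in the order asked, and still so for the second after the job is handed in, while the arm keeps its last pose, push and grip.
It also fails if it takes over 48 s, if anything falls off the work surface, if the arm or the gripper's body presses on something with over 40 N, if the wrist force passes 120 N, or if a joint passes its speed limit or range.

ROBOT

A 6-joint arm with a two-finger parallel gripper is mounted at the origin on the work surface. World frame = base frame: x ahead of the robot, y to its left, z up, the work surface at z = 0. Lengths are in m, angles in degrees, forces in N, time in s.
With the tool pointing down it reaches from about 0.4 to 0.825 m from the base axis. Payload 7 kg.
Tool frame: the origin (TCP) lies midway between the tips of the shut fingers; the grasp point (between the pads) lies 19 mm behind it; z points along the fingers, x is the direction in which the jaws open and shut, and the axes are right-handed (so a half turn about z gives the same grasp; the last joint's range is limited). The gripper opens to 88 mm and grips with 3 to 60 N. Pads are 19 mm wide; open, the fingers measure 130 mm over their backs; the gripper's body (78 mm by 193 mm) begins 47 mm behind the grasp point.
Start: joints at [89.616, 20.546, 0.682, 0, -70.136, -16.507], TCP at [0.196, 0.646, 0.227] pointing down, gripper open.
Joint ranges: [-176.03, 176.03], [-82.01, 121.73], [-58.28, 71.71], [-173.87, 95.51], [-174.79, -0.11], [-173.66, 173.66]. Speed limits (degrees/s): [136.94, 136.94, 172.46, 180, 180, 180].

INTERFACE

Orientations are given as [roll, pitch, yaw] about the fixed x, y, z axes, in that order (R = Rz(yaw) Ry(pitch) Rx(roll)).
In Python, from plant import * gives the robot as it stands. The module is installed in compiled form; this text tells all that it offers.
- The arm moves only by the shell command python3 -m pendant 'ROWS' [OPENING]. ROWS is JSON, a list that holds one entry, the list of rows, each a list of 6 numbers: the shift along the world's x, y, z in mm, then the turn, a rotation vector about the world's x, y, z in degrees. A call has 1 to 10 rows; each row is the pose to reach, as a shift and turn from the pose commanded when the call began; what a row does not reach only later rows make up. A row lasts 1/8 s, in which the tool goes at most 62.5 mm and 10.7 degrees, less where a joint would pass 70% of its speed; a pose out of reach is approached as far as the arm can. A call with a gripper value outside its range is refused whole. OPENING is the closure, from -1 (fully open) to 1 (shut), set as the call begins (- or left out, the last holds). The fingers move at their own pace and stop on an object; the grip force is fixed at half the most. Time passes only in rows, so rows that repeat a pose let the fingers close. It gives the time, the measured TCP pose, the force and the opening at its end, in the units of the state.
- get_obs(): the state, without advancing time (a new reading comes with each control period).
- snapshot(name): name is "side" or "top"; returns a dict with "pixels" (400x640x3 uint8, red, green, blue), "depth" (400x640 float32, m along the optical axis (not along the pixel's ray), 0 where there is no reading), "fx", "fy", "cx", "cy" (pixels), "pose" (4x4, takes a point from camera to world coordinates). Camera axes: x right, y down, z forward; pixel columns grow to the right and rows downward; lengths in m; the calibration is good to about 2 mm. A picture is of the moment at which its call begins.
- close_job(): hands the job in, once; it reports no verdict.
The state is a dict: "clock": time; "joint_pos": joint angles; "qvel": joint speeds; "tau": joint torques, N m; "tool_pos": TCP position; "orientation": TCP orientation; "force": force on the tool from outside, world axes, zero at the start; "moment": the same for the moment, N m; "opening": finger opening in m.
Only numpy, scipy, OpenCV 4.12 (cv2) and the standard library are available. Lean on these libraries where they do the work, as an engineer would, in place of code of your own. Each camera call takes 0.05 s, during which the arm holds its last target. There are 200 camera calls.

## Working session

There is one attempt and no reset: what is moved stays moved. The work goes in short steps, Python scripts to look and compute and a shell command to move; the robot and the scene stay as the last step left them, time stands still between calls to the robot, and variables do not carry over. Pictures are saved under pics/ and viewed, about 8 in all and at most 12, crops included, and the job is handed in when it is done.

```bash
mkdir -p pics; cat > h.py <<'E'
from plant import *
import numpy as np, cv2
def world(s):
    d=s["depth"];v,u=np.mgrid[0:d.shape[0],0:d.shape[1]]
    P=np.stack([(u-s["cx"])/s["fx"]*d,(v-s["cy"])/s["fy"]*d,d],-1)
    T=np.array(s["pose"]);return P@T[:3,:3].T+T[:3,3]
def ray(s,u,v,z):
    T=np.array(s["pose"]);r=T[:3,:3]@np.array([(u-s["cx"])/s["fx"],(v-s["cy"])/s["fy"],1]);return T[:3,3]+r*(z-T[2,3])/r[2]
def save(s,n): cv2.imwrite("pics/"+n,cv2.cvtColor(s["pixels"],cv2.COLOR_RGB2BGR))
E
python3 - <<'E'
from h import *
import pickle
for n in("top","side"):
    s=snapshot(n);save(s,n+"0.png");pickle.dump(s,open(n+"0.pkl","wb"));print(n,s["fx"],np.round(s["pose"],3).tolist())
print(get_obs())
E
```

```text
top 502.7419588296044 [[0.009, -0.983, 0.182, 0.383], [-1.0, -0.01, -0.001, 0.005], [0.003, -0.182, -0.983, 1.333], [0.0, 0.0, 0.0, 1.0]]
side 396.249640595577 [[-0.824, -0.362, 0.436, 0.204], [-0.566, 0.547, -0.616, 0.57], [-0.016, -0.755, -0.656, 0.734], [0.0, 0.0, 0.0, 1.0]]
{'clock': 0.1, 'joint_pos': array([ 8.96169648e+01,  2.05879884e+01,  6.38832107e-01, -1.76061148e-02,
       -7.01365669e+01, -1.65070706e+01]), 'qvel': array([-0.03673376, -0.17044621,  0.12982466,  0.12264758, -0.02537717,
       -0.00037647]), 'tau': array([-2.30721467e-03, -5.84159195e+01,  2.93751526e+01,  7.01553226e+00,
        1.01396267e-02, -4.86639669e-05]), 'tool_pos': array([0.19601006, 0.64545026, 0.22570792]), 'orientation': array([-1.79991510e+02, -8.68932675e-02, -1.06896107e+02]), 'force': array([-0.37196705, -0.44761726, -0.46650216]), 'moment': array([-0.01619358, -0.00778617, -0.06595497]), 'opening': 0.08766340828992142}
```

View pics/top0.png

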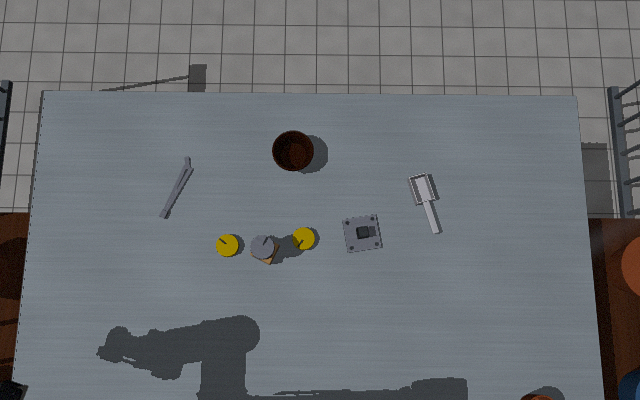

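View pics/side0.png

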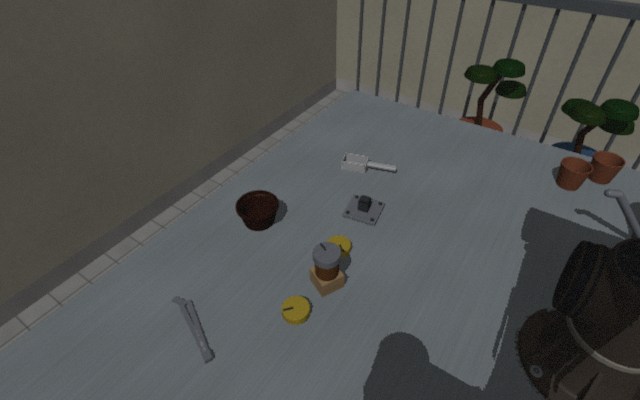

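Candidates (top view): the grey cap on the jar at (263,247), a yellow cap-like disc at (228,245) and another at (304,238). I choose the grey one on the pale square foot. The spigot is at (363,233), the pot at (293,151), the scoop at (424,190) and the tweezers at (178,188). Next is a close crop and measurement.

```bash
python3 - <<'E'
from h import *
import pickle
S={n:pickle.load(open(n+"0.pkl","rb")) for n in("top","side")}
t=S["top"]["pixels"][190:280,205:395];s=S["side"]["pixels"][180:330,260:400]
t=cv2.resize(t,None,fx=4,fy=4,interpolation=2);s=cv2.resize(s,None,fx=1.52,fy=1.52)
s=cv2.convertScaleAbs(s,alpha=1.8)
c=np.zeros((360+228,760,3),np.uint8);c[:360]=t;c[360:360+s.shape[0],:s.shape[1]]=s
cv2.imwrite("pics/crop.png",c[...,::-1])
W=world(S["top"])
def blob(z0,z1,box):
    m=np.zeros(W.shape[:2],np.uint8);u0,u1,v0,v1=box
    z=W[...,2];m[v0:v1,u0:u1]=((z>z0)&(z<z1))[v0:v1,u0:u1]
    n,l,st,ce=cv2.connectedComponentsWithStats(m);k=1+np.argmax(st[1:,4]);return l==k,st[k],ce[k]
for nm,z0,z1,box,zt in(("captop",.098,.115,(240,290,225,275),.106),("plate",.005,.018,(335,395,205,260),.010),("post",.036,.06,(335,395,205,260),.046)):
    m,st,ce=blob(z0,z1,box);p=W[m];c=cv2.findContours(m.astype(np.uint8),0,1)[0][0]
    print(nm,st,ce,"med z",np.median(p[:,2]),"mean",p.mean(0),"mid",(p.min(0)+p.max(0))/2,"ext",np.ptp(p,axis=0),"ray",ray(S["top"],*ce,zt))
    (u,v),r=cv2.minEnclosingCircle(c);print("  enc",ray(S["top"],u,v,zt),r)
    q=np.array([ray(S["top"],*x,zt)[:2] for x in c[:,0]],np.float32);R=cv2.minAreaRect(q*1000);print("  rect",R)
E
```

```text
captop [250 235  25  25 460] [261.88913043 246.49782609] med z 0.10775698086428409 mean [0.50476032 0.11571165 0.10775721] mid [0.50411187 0.11581818 0.1069471 ] ext [0.05845032 0.0588181  0.01445176] ray [0.50490457 0.11587229 0.106     ]
  enc [0.50442927 0.11570355 0.106     ] 12.344243049621582
  rect ((504.43084716796875, 116.2088394165039), (57.57586669921875, 58.30809783935547), 45.899288177490234)
plate [ 342  213   41   41 1026] [361.33625731 233.2417154 ] med z 0.011489495960513296 mean [ 0.55204766 -0.13770846  0.0113344 ] mid [ 0.55374344 -0.13946163  0.01140635] ext [0.10762345 0.10567886 0.01260487] ray [ 0.55211341 -0.1378486   0.01      ]
  enc [ 0.5519565  -0.13866789  0.01      ] 24.301544189453125
  rect ((552.4679565429688, -138.153564453125), (101.4281005859375, 99.53787231445312), 9.904274940490723)
post [357 226  12  12 120] [362.55       231.49166667] med z 0.045743267993242354 mean [ 0.55213704 -0.13718799  0.04564005] mid [ 0.55264271 -0.13741305  0.0445936 ] ext [0.02879404 0.02898347 0.01567083] ray [ 0.55208438 -0.13714874  0.046     ]
  enc [ 0.5520615  -0.13701955  0.046     ] 7.106435298919678
  rect ((551.9214477539062, -137.28878784179688), (28.074844360351562, 27.987232208251953), 10.064873695373535)
```

View pics/crop.png

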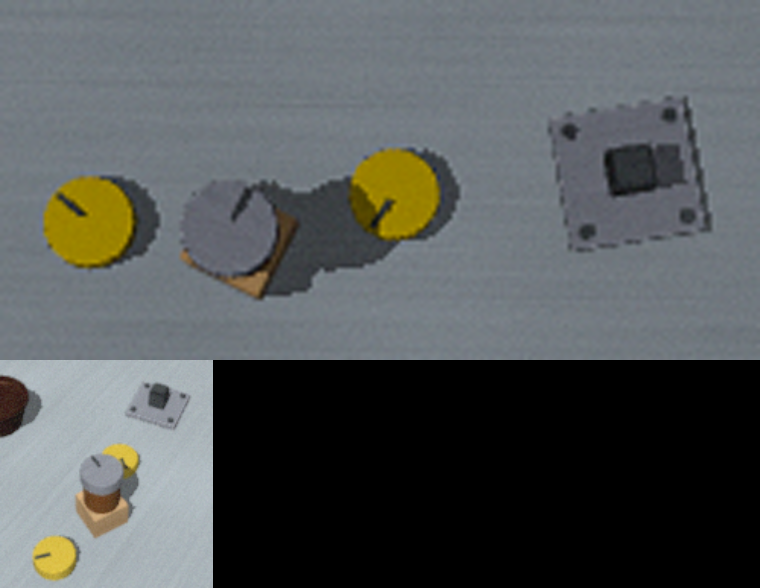

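The crop shows the grey cap with its bar (crop about (242,203)) on the pale square foot, with a yellow disc on each side at bench height and the spigot at the right. The choice stands. I'll cross-check centres and yaws with both views.

```bash
python3 - <<'E'
from h import *
import pickle
wood=[]
for n,jb,sb in(("top",(240,290,225,280),(335,395,205,260)),("side",(295,355,235,300),(335,395,185,230))):
    s=pickle.load(open(n+"0.pkl","rb"));W=world(s);z=W[...,2]
    hsv=cv2.cvtColor(s["pixels"],cv2.COLOR_RGB2HSV).astype(int)
    def box(b): m=np.zeros(z.shape,bool);m[b[2]:b[3],b[0]:b[1]]=1;return m
    c=W[box(jb)&(z>.1)&(z<.115)];(R,r)=cv2.minEnclosingCircle((c[:,:2]*1000).astype(np.float32))
    print(n,"cap mean",c.mean(0),"circ",R,r,len(c))
    p=W[box(sb)&(z>.042)&(z<.052)];print("  post mean",p.mean(0),cv2.minAreaRect((p[:,:2]*1000).astype(np.float32)))
    p=W[box(sb)&(z>.006)&(z<.055)];print("  plate",cv2.minAreaRect((p[:,:2]*1000).astype(np.float32)))
    m=box(jb)&(hsv[...,0]>8)&(hsv[...,0]<22)&(hsv[...,1]>70)&(z<.046)&(z>.004)&(np.hypot(W[...,0]-.505,W[...,1]-.116)<.045)
    p=W[m];print("  wood",len(p),np.median(p[:,2]),p[:,2].max());wood.append(p)
    print("   rect",cv2.minAreaRect((p[:,:2]*1000).astype(np.float32)))
p=np.vstack(wood);print(cv2.minAreaRect((p[:,:2]*1000).astype(np.float32)))
s=pickle.load(open("top0.pkl","rb"));g=cv2.cvtColor(s["pixels"],cv2.COLOR_RGB2GRAY);W=world(s)
m=(W[...,2]>.095)&(np.hypot(W[...,0]-.505,W[...,1]-.116)<.027)&(g<75);q=W[m][:,:2]-[.5048,.1157];a=np.arctan2(*q.mean(0)[::-1])*57.3;print("bar yaw",a,m.sum(),q.mean(0))
E
```

```text
top cap mean [0.50478385 0.11566741 0.10779193] circ (505.04058837890625, 115.79753112792969) 29.806562423706055 458
  post mean [ 0.55291812 -0.13731662  0.04651682] ((552.8226928710938, -137.22518920898438), (26.63454246520996, 27.501667022705078), 8.363255500793457)
  plate ((555.3450927734375, -146.77191162109375), (156.66065979003906, 144.4275665283203), 88.9807357788086)
  wood 100 0.04082620162332129 0.045763477451990164
   rect ((504.6639709472656, 115.57064056396484), (55.76893997192383, 55.53461837768555), 64.0057601928711)
side cap mean [0.50408336 0.11696668 0.10659556] circ (506.36676025390625, 115.49446105957031) 30.826011657714844 543
  post mean [ 0.5522439  -0.1373341   0.04592186] ((553.3577880859375, -138.6116943359375), (26.366487503051758, 24.886398315429688), 7.659564971923828)
  plate ((553.5744018554688, -139.2606201171875), (89.77667999267578, 93.66675567626953), 9.4036865234375)
  wood 481 0.030894173528878244 0.04599676942286446
   rect ((504.9249267578125, 115.7613754272461), (56.09151077270508, 55.66960144042969), 65.89826965332031)
((504.64813232421875, 115.86906433105469), (56.85149383544922, 55.37419891357422), 64.75407409667969)
bar yaw -27.67775177568703 17 [ 0.01513029 -0.0079354 ]
```

```bash
python3 -m pendant '[[[31,-53,0,0,0,0],[77,-132,0,0,0,0],[124,-212,0,0,0,0],[170,-291,0,0,0,0],[216,-371,0,0,0,0],[262,-450,0,0,0,0],[309,-530,0,0,0,0],[309,-530,0,0,0,0],[309,-530,0,0,0,0]]]' -1
```

```text
clock: 1.23
tool_pos: [0.4794, 0.159, 0.2266]
orientation: [-180.0, 0.0, -106.9]
force: [1.2, 1.2, 1.0]
opening: 0.0871
```

```bash
python3 -m pendant '[[[25.3,-43.2,0,0,0,0],[25.3,-43.2,-60,0,0,0],[25.3,-43.2,-100,0,0,0],[25.3,-43.2,-100,0,0,0]]]'
```

```text
clock: 1.72
tool_pos: [0.5021, 0.1161, 0.1238]
orientation: [179.7, -0.3, -106.9]
force: [-1.0, -0.2, -0.0]
opening: 0.0876
```

```bash
python3 -m pendant '[[[0,0,0,0,0,0],[0,0,0,0,0,0]]]'
```

```text
clock: 1.98
tool_pos: [0.5053, 0.1186, 0.1285]
orientation: [-179.9, 0.1, -106.8]
force: [-0.1, 0.1, -0.3]
opening: 0.0876
```

```bash
python3 -m pendant '[[[-0.5,-2.8,-25,0,0,0],[-0.5,-2.8,-51,0,0,0],[-0.5,-2.8,-51,0,0,0],[-0.5,-2.8,-51,0,0,0]]]'; python3 -m pendant '[[[0,0,0,0,0,0],[0,0,0,0,0,0],[0,0,0,0,0,0],[0,0,0,0,0,0],[0,0,0,0,0,0],[0,0,0,0,0,0]]]' 1
```

```text
clock: 2.48
tool_pos: [0.5046, 0.1155, 0.0771]
orientation: [-179.9, 0.1, -106.9]
force: [0.4, 0.2, 0.8]
opening: 0.0874
clock: 3.22
tool_pos: [0.5038, 0.1148, 0.0758]
orientation: [-180.0, -0.0, -106.9]
force: [-1.9, -1.2, 5.3]
opening: 0.0584
```

```bash
python3 -m pendant '[[[0,0,0,0,0,0],[0,0,0,0,0,0],[0,0,0,0,0,0],[0,0,0,0,0,0]]]' -1; python3 -m pendant '[[[0,0,0,0,0,-10],[0,0,0,0,0,-20],[0,0,0,0,0,-30],[0,0,0,0,0,-40],[0,0,0,0,0,-50],[0,0,0,0,0,-60],[0,0,0,0,0,-70],[0,0,0,0,0,-80],[0,0,0,0,0,-90],[0,0,0,0,0,-90]]]'; python3 -m pendant '[[[0,0,0,0,0,0],[0,0,0,0,0,0],[0,0,0,0,0,0],[0,0,0,0,0,0],[0,0,0,0,0,0],[0,0,0,0,0,0]]]' 1
```

```text
clock: 3.72
tool_pos: [0.5036, 0.1148, 0.0754]
orientation: [180.0, -0.0, -106.9]
force: [-0.4, 0.2, -1.0]
opening: 0.0869
clock: 4.97
tool_pos: [0.5037, 0.1149, 0.0755]
orientation: [180.0, -0.0, 163.2]
force: [-0.2, -0.7, -0.1]
opening: 0.0876
clock: 5.72
tool_pos: [0.5039, 0.1149, 0.0756]
orientation: [180.0, 0.0, 163.1]
force: [0.6, -0.6, -0.3]
opening: 0.0588
```

```bash
python3 -m pendant '[[[0,0,15,0,0,0],[0,0,40,0,0,0],[0,0,70,0,0,0],[0,0,70,0,0,0],[0,0,70,0,0,0]]]'; python3 -m pendant '[[[4,-20,0,0,0,4],[10,-50,0,0,0,8],[16,-85,0,0,0,12],[24,-125,0,0,0,17],[32,-165,0,0,0,22],[38,-200,0,0,0,28],[44,-230,0,0,0,32],[48.7,-252.2,0,0,0,35],[48.7,-252.2,0,0,0,35],[48.7,-252.2,0,0,0,35]]]'; python3 - <<'E'
from h import *
import pickle
o=get_obs();print(o["tool_pos"],o["orientation"],o["force"],o["joint_pos"])
for n in("top","side"):
    s=snapshot(n);pickle.dump(s,open(n+"1.pkl","wb"));save(s,n+"1.png")
    c=s["pixels"][170:290,280:440] if n=="top" else s["pixels"][100:260,280:480]
    cv2.imwrite("pics/c1%s.png"%n,cv2.convertScaleAbs(cv2.resize(c,None,fx=3,fy=3),alpha=1.5)[...,::-1])
E
```

```text
clock: 6.35
tool_pos: [0.5027, 0.1146, 0.1448]
orientation: [-180.0, -0.1, 163.1]
force: [-0.1, -0.9, -5.0]
opening: 0.0581
clock: 7.6
tool_pos: [0.5515, -0.1372, 0.1443]
orientation: [179.9, -0.1, -162.0]
force: [0.5, 0.4, -5.6]
opening: 0.0586
[ 0.55148485 -0.13722276  0.14427215] [ 1.79946812e+02 -1.27603498e-01 -1.61955712e+02] [ 0.53474821  0.44655431 -5.56460951] [ 5.73415861e+00  1.45610550e+01 -1.93555253e+01 -2.97888328e-02
 -5.62194328e+01  1.23266622e+01]
```

View pics/c1side.png

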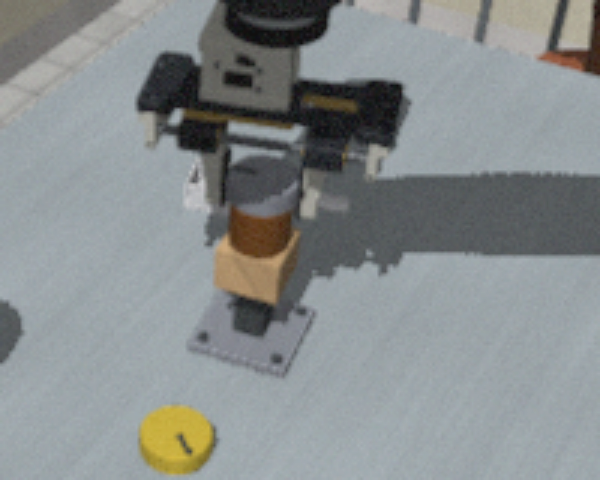

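The side crop shows the jar in the gripper with its foot (crop about (255,265)) above the post, and a yellow disc in front. I'll measure the foot's pose against the spigot in both views.

```bash
python3 - <<'E'
from h import *
import pickle
al=[]
for n in("top","side"):
    s=pickle.load(open(n+"1.pkl","rb"));W=world(s);z=W[...,2];h=cv2.cvtColor(s["pixels"],cv2.COLOR_RGB2HSV).astype(int)
    near=np.hypot(W[...,0]-.552,W[...,1]+.137)<.05
    m=near&(h[...,0]>8)&(h[...,0]<22)&(h[...,1]>70)&(z<.115)&(z>.05)
    p=W[m];print(n,len(p))
    if len(p)<20: continue
    print(" z",np.percentile(p[:,2],[1,5,50,95,99]));al.append(p)
    q=p[p[:,2]<.112]
    print(" rect",cv2.minAreaRect((q[:,:2]*1000).astype(np.float32)))
    if n=="side":
        for z0 in(.07,.08,.09,.1):
            b=p[abs(p[:,2]-z0)<.006];print(z0,len(b),cv2.minAreaRect((b[:,:2]*1000).astype(np.float32)))
        T=np.array(s["pose"]);
        # lower-edge silhouette: two visible faces; fit each face by normals
        f=p[(p[:,2]<.104)&(p[:,2]>.07)]
        th=np.radians(9.5);R=np.array([[np.cos(th),np.sin(th)],[-np.sin(th),np.cos(th)]])
        l=(f[:,:2]-[.5526,-.1373])@R.T;
        print("local extents mm",np.percentile(l*1000,[1,5,50,95,99],axis=0))
        d=l@np.array([[1,0],[0,1]])
        for ax,sg in((0,-1),(0,1),(1,1),(1,-1)):
            k=abs(sg*l[:,ax]-.028)<.004; k&=abs(l[:,1-ax])<.02
            if k.sum()>15:
                c=np.polyfit(l[k,1-ax],l[k,ax],1);print("face",ax,sg,k.sum(),"slope deg",np.degrees(np.arctan(c[0])),"at mm",c[1]*1000)
    print(" post", [tuple(np.round(W[near&(z>.036)&(z<.05)].mean(0),4)) if n=="side" else ""])
E
```

```text
top 72
 z [0.0750402  0.07901291 0.10801443 0.1123116  0.11437311]
 rect ((542.4844970703125, -116.3795166015625), (42.61216354370117, 14.399303436279297), 9.41207218170166)
 post ['']
side 407
 z [0.07053821 0.07260548 0.09620432 0.11153637 0.11436129]
 rect ((552.2327880859375, -135.8024139404297), (55.98173141479492, 57.461360931396484), 11.890372276306152)
0.07 48 ((536.5126342773438, -127.70999145507812), (75.15738677978516, 37.87549591064453), 56.5682373046875)
0.08 96 ((537.31396484375, -124.93953704833984), (73.32992553710938, 39.399742126464844), 52.54003143310547)
0.09 92 ((538.2106323242188, -125.28321838378906), (72.64093017578125, 37.24225616455078), 52.28486251831055)
0.1 99 ((537.0930786132812, -126.00761413574219), (75.4916763305664, 39.01008224487305), 53.94383239746094)
local extents mm [[-27.04766053 -24.45820752]
 [-26.77211834 -12.52395997]
 [ -7.50561094  26.70108822]
 [ 23.37977996  29.02442036]
 [ 26.25592712  29.53726099]]
face 0 -1 39 slope deg -0.4321090215908653 at mm -26.565842267138084
face 1 1 158 slope deg -0.0038211062289447203 at mm 27.044305507970158
 post [(np.float64(0.5509), np.float64(-0.1298), np.float64(0.0425))]
```

```bash
python3 -m pendant '[[[0,0,-10,0,0,0],[0,0,-18,0,0,0],[0,0,-24,0,0,0],[0,0,-27,0,0,0],[0,0,-27,0,0,0]]]'; python3 -m pendant '[[[0,0,-2,0,0,0],[0,0,-4,0,0,0],[0,0,-6,0,0,0],[0,0,-6,0,0,0]]]'
```

```text
clock: 8.32
tool_pos: [0.5523, -0.1374, 0.1183]
orientation: [180.0, -0.0, -161.9]
force: [0.3, -0.1, -4.4]
opening: 0.0583
clock: 8.82
tool_pos: [0.5523, -0.1374, 0.1124]
orientation: [180.0, -0.0, -161.9]
force: [0.7, -0.7, -6.1]
opening: 0.0584
```

Foot underside is at about 37 mm with no contact force, so it is entering over the taper. I'll keep lowering.

```bash
python3 -m pendant '[[[0,0,-3,0,0,0],[0,0,-6,0,0,0],[0,0,-10,0,0,0],[0,0,-14,0,0,0],[0,0,-14,0,0,0]]]'; python3 -m pendant '[[[0,0,-3,0,0,0],[0,0,-6,0,0,0],[0,0,-9,0,0,0],[0,0,-11,0,0,0],[0,0,-11,0,0,0]]]'
```

```text
clock: 9.45
tool_pos: [0.5521, -0.1374, 0.0981]
orientation: [180.0, -0.0, -161.9]
force: [0.2, 0.2, -4.5]
opening: 0.0584
clock: 10.07
tool_pos: [0.5523, -0.1374, 0.0873]
orientation: [180.0, -0.0, -161.9]
force: [1.2, -1.0, -5.5]
opening: 0.0585
```

```bash
python3 -m pendant '[[[0,0,-1,0,0,0],[0,0,-2,0,0,0],[0,0,-3,0,0,0],[0,0,-3.5,0,0,0],[0,0,-3.5,0,0,0]]]'
```

```text
clock: 10.7
tool_pos: [0.5529, -0.138, 0.0855]
orientation: [-179.9, 0.1, -161.9]
force: [-2.7, -2.2, 7.1]
opening: 0.0585
```

Contact came at TCP z 85.5, which matches the predicted home height of 85.6. I'll push a little more, then turn in stages.

```bash
python3 -m pendant '[[[0,0,-1.5,0,0,0],[0,0,-1.5,0,0,0],[0,0,0,0,0,0]]]'; python3 -c "
from h import *;o=get_obs();print(o['tool_pos'],o['force'],o['moment'])"; python3 -m pendant '[[[0,0,0,0,0,4],[0,0,0,0,0,8],[0,0,0,0,0,12],[0,0,0,0,0,16],[0,0,0,0,0,20],[0,0,0,0,0,24],[0,0,0,0,0,24]]]';  python3 -c "
from h import *;o=get_obs();print(o['tool_pos'],o['force'],o['moment'])"
```

```text
clock: 11.08
tool_pos: [0.5529, -0.1379, 0.0857]
orientation: [-179.9, 0.1, -161.9]
force: [-1.1, -1.7, 1.2]
opening: 0.0583
[ 0.55288015 -0.13786256  0.08565014] [-1.0814539  -1.73620609  1.19866476] [-0.69056115  0.42215101 -0.0096975 ]
clock: 11.95
tool_pos: [0.553, -0.138, 0.0859]
orientation: [-179.9, 0.0, -137.8]
force: [-4.0, -3.4, 10.7]
opening: 0.0587
[ 0.55302411 -0.1380323   0.08585226] [-4.00648247 -3.41269727 10.73829197] [-1.04649274  1.49168454  0.0309582 ]
```

```bash
python3 - <<'E'
from h import *
s=snapshot("side");c=s["pixels"][110:220,320:420]
cv2.imwrite("pics/c2.png",cv2.convertScaleAbs(cv2.resize(c,None,fx=5,fy=5,interpolation=2),alpha=1.8)[...,::-1])
o=get_obs();print(o["moment"],o["force"],o["orientation"])
E
```

```text
[-1.06465764  1.53307461  0.03273038] [-4.06098831 -2.3955495  10.71300388] [-1.79883844e+02  3.40463047e-02 -1.37845754e+02]
```

View pics/c2.png

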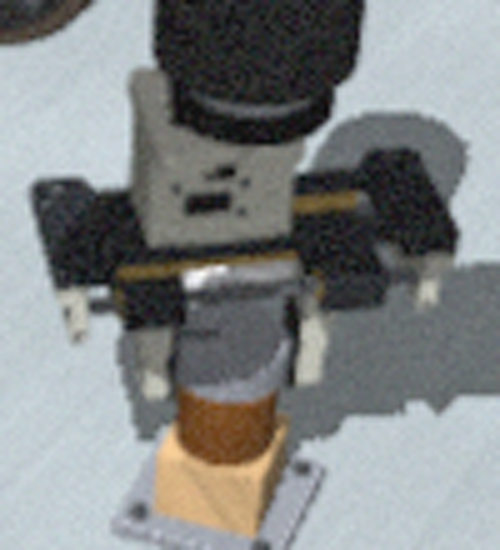

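The side crop shows the foot flat on the plate and the bar at crop (200,332) pointing image-left, about yaw 34°. So the cap has turned with the gripper, by about 24°. I'll continue.

```bash
python3 -m pendant '[[[0,0,0,0,0,4],[0,0,0,0,0,8],[0,0,0,0,0,12],[0,0,0,0,0,16],[0,0,0,0,0,20],[0,0,0,0,0,24]]]';  python3 -c "
from h import *;o=get_obs();print(o['tool_pos'],o['force'],o['moment'])"; python3 -m pendant '[[[0,0,0,0,0,3],[0,0,0,0,0,6],[0,0,0,0,0,9],[0,0,0,0,0,9]]]';  python3 -c "
from h import *;o=get_obs();print(o['tool_pos'],o['force'],o['moment'])"
```

```text
clock: 12.75
tool_pos: [0.5531, -0.138, 0.0863]
orientation: [-179.9, -0.0, -113.8]
force: [-5.3, -3.3, 14.4]
opening: 0.0585
[ 0.55308145 -0.13800171  0.08629757] [-5.27468634 -3.29205953 14.42919828] [-0.79530066  2.05194908 -0.37897268]
clock: 13.25
tool_pos: [0.5532, -0.1381, 0.0867]
orientation: [-179.8, -0.0, -104.8]
force: [-6.6, -2.5, 16.4]
opening: 0.0586
[ 0.55317017 -0.13805968  0.08666173] [-6.57728416 -2.50698891 16.36121612] [-0.75206198  2.30233319 -0.06377562]
```

```bash
for i in 1 2; do python3 -m pendant '[[[0,0,0,0,0,2],[0,0,0,0,0,5]]]'|grep -E "clock|tool|orient|force";  python3 -c "
from h import *;o=get_obs();print(o['moment'])"; done
```

```text
clock: 13.5
tool_pos: [0.5532, -0.1381, 0.0869]
orientation: [-179.8, -0.0, -99.8]
force: [-6.2, -2.0, 17.9]
[-0.65027253  2.57253941 -0.24420797]
clock: 13.75
tool_pos: [0.5533, -0.1381, 0.0869]
orientation: [-179.8, -0.1, -94.8]
force: [-7.5, -1.6, 18.3]
[-0.76502352  2.30754803 -0.20425138]
```

```bash
python3 - <<'E'
from h import *
import pickle
s=snapshot("side");pickle.dump(s,open("side3.pkl","wb"));c=s["pixels"][110:220,320:420]
cv2.imwrite("pics/c3.png",cv2.convertScaleAbs(cv2.resize(c,None,fx=5,fy=5,interpolation=2),alpha=1.8)[...,::-1])
W=world(s);p=W[...,:2]-[.553,-.138];z=W[...,2];g=s["pixels"].max(-1)
h=cv2.cvtColor(s["pixels"],cv2.COLOR_RGB2HSV).astype(int)
m=(np.hypot(p[...,0],p[...,1])<.028)&(z>.108)&(z<.124);print("captop z",np.median(z[m]),m.sum(),np.percentile(g[m],[2,10,25,50,75]))
for th in(25,30,35,40,45):
    b=m&(g<th)
    if b.sum()>4:q=p[b];print(th,b.sum(),"centroid",q.mean(0)*1000,"yaw",np.degrees(np.arctan2(*q.mean(0)[::-1])))
w=(np.hypot(p[...,0],p[...,1])<.05)&(h[...,0]>8)&(h[...,0]<22)&(h[...,1]>70)&(z<.052)&(z>.014)
q=W[w];print("foot z",np.percentile(q[:,2],[2,98]),cv2.minAreaRect((q[:,:2]*1000).astype(np.float32)))
t=np.radians(9.5);R=np.array([[np.cos(t),np.sin(t)],[-np.sin(t),np.cos(t)]]);l=(q[q[:,2]<.044][:,:2]-[.553,-.138])@R.T
k=(abs(l[:,1]-.027)<.005)&(abs(l[:,0])<.02);print("face slope",np.degrees(np.arctan(np.polyfit(l[k,0],l[k,1],1)[0])))
E
```

```text
captop z 0.1177603269454453 110 [32.36 44.   51.   54.   56.  ]
40 7 centroid [-10.14873351  -7.18798188] yaw -144.69143461352965
45 13 centroid [-11.08694338  -3.52795208] yaw -162.34852299223732
foot z [0.01495154 0.0516094 ] ((553.11181640625, -137.9298553466797), (55.211605072021484, 59.258270263671875), 13.783501625061035)
face slope 3.920518544813639
```

View pics/c3.png

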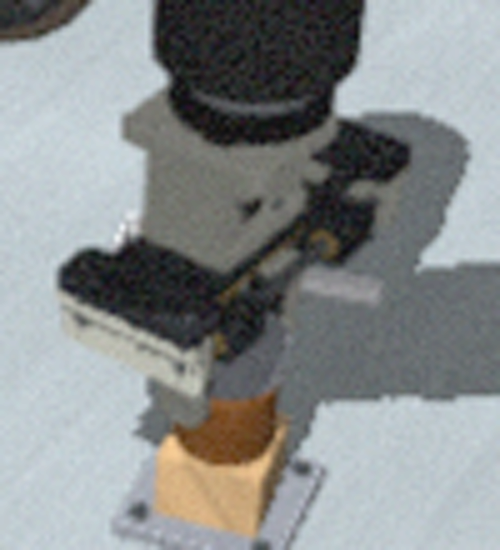

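The jar has taken up its play (foot about 4° off), so the relative turn is about 63°, past 55°. The gripper hides the bar. I'll try a gentle lift: if the cap is free the load should be about 0.6 N, against about 5 N with the jar attached.

```bash
python3 -m pendant '[[[0,0,1.5,0,0,0],[0,0,3,0,0,0],[0,0,4,0,0,0],[0,0,4,0,0,0]]]';python3 -m pendant '[[[0,0,1,0,0,0],[0,0,2,0,0,0],[0,0,3,0,0,0],[0,0,3,0,0,0]]]'
```

```text
clock: 14.3
tool_pos: [0.5524, -0.1375, 0.0879]
orientation: [180.0, -0.0, -94.9]
force: [0.1, -5.5, -1.4]
opening: 0.0583
clock: 14.8
tool_pos: [0.5522, -0.1373, 0.0911]
orientation: [180.0, -0.0, -94.9]
force: [-0.6, -4.2, -3.1]
opening: 0.0584
```

```bash
python3 - <<'E'
from h import *
import pickle
a=pickle.load(open("side3.pkl","rb"));b=snapshot("side");pickle.dump(b,open("side4.pkl","wb"))
for s in(a,b):
    W=world(s);z=W[...,2];h=cv2.cvtColor(s["pixels"],cv2.COLOR_RGB2HSV).astype(int)
    near=np.hypot(W[...,0]-.553,W[...,1]+.138)<.045
    w=near&(h[...,0]>8)&(h[...,0]<25)&(h[...,1]>70)&(h[...,2]>110)&(z<.07)
    v,u=np.nonzero(w);print("wood",w.sum(),"v",v.min(),v.max(),"mean",v.mean(),u.mean(),"ztop",np.percentile(z[w],97))
for n in range(3):print(get_obs()["force"])
c=np.hstack([s["pixels"][170:220,335:395] for s in(a,b)])
cv2.imwrite("pics/c4.png",cv2.convertScaleAbs(cv2.resize(c,None,fx=6,fy=6,interpolation=2),alpha=1.6)[...,::-1])
E
```

```text
wood 215 v 197 216 mean 207.29302325581395 360.6372093023256 ztop 0.05227013841202384
wood 204 v 197 216 mean 207.16666666666666 360.4313725490196 ztop 0.05169196882170041
[-0.73771863 -4.61490828 -1.96691172]
[-0.73771863 -4.61490828 -1.96691172]
[-0.73771863 -4.61490828 -1.96691172]
```

View pics/c4.png

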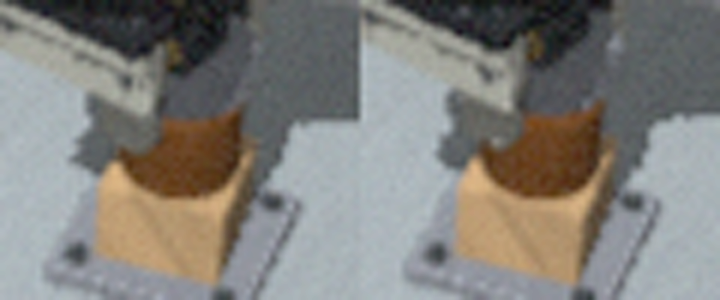

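Both crops (before and after) show the foot unmoved on the plate while the gripper rose 4 mm, so the cap is off its thread. I'll lift it clear to about 20 mm above the mouth (TCP about 118 mm).

```bash
python3 -m pendant '[[[0,0,2,0,0,0],[0,0,5,0,0,0],[0,0,9,0,0,0],[0,0,14,0,0,0],[0,0,19,0,0,0],[0,0,24,0,0,0],[0,0,26.5,0,0,0],[0,0,26.5,0,0,0],[0,0,26.5,0,0,0]]]'; python3 - <<'E'
from h import *
import pickle
a=pickle.load(open("side3.pkl","rb"));b=snapshot("side")
for s in(a,b):
    W=world(s);z=W[...,2];h=cv2.cvtColor(s["pixels"],cv2.COLOR_RGB2HSV).astype(int)
    near=np.hypot(W[...,0]-.553,W[...,1]+.138)<.045
    w=near&(h[...,0]>8)&(h[...,0]<25)&(h[...,1]>70)&(h[...,2]>110)&(z<.07)
    v,u=np.nonzero(w);print("wood",w.sum(),"v",v.min(),v.max(),"mean",v.mean(),u.mean(),"ztop",np.percentile(z[w],97))
o=get_obs();print(o["force"],o["tool_pos"],o["orientation"],o["opening"])
cv2.imwrite("pics/c5.png",cv2.convertScaleAbs(cv2.resize(b["pixels"][110:230,310:430],None,fx=4.5,fy=4.5,interpolation=2),alpha=1.8)[...,::-1])
E
```

```text
clock: 15.98
tool_pos: [0.5522, -0.1374, 0.1174]
orientation: [180.0, 0.0, -94.9]
force: [-0.7, -0.7, -0.8]
opening: 0.0588
wood 215 v 197 216 mean 207.29302325581395 360.6372093023256 ztop 0.05227013841202384
wood 192 v 196 216 mean 206.94270833333334 360.078125 ztop 0.05251507006989274
[ 0.09857159  0.03430583 -0.15258299] [ 0.55222005 -0.13734752  0.11733866] [ 1.79976480e+02 -3.22536931e-03 -9.48906807e+01] 0.058399666675704946
```

View pics/c5.png

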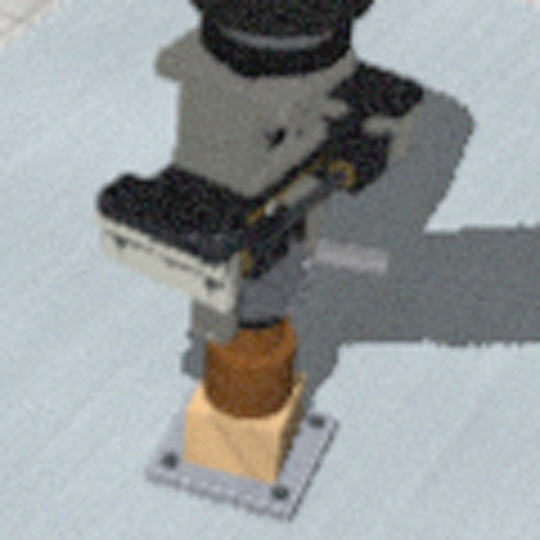

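The last crop shows the cap in the gripper at (270,290), with the dark neck and glass below it and the foot flat on the plate at (245,440). The tool is level and the load is about 0 N, so the jar stayed behind. Handing in.

```bash
python3 -c "
from plant import *
print(close_job())"
```

```text
the job is handed in; nothing more can be done
None
```

The jar is on the spigot and the cap is off, held level in the gripper about 20 mm above the jar's mouth. I handed the job in at about 16 s of the 48 s allowed; no verdict was reported.

- **Fitting the jar:** I gripped the cap in two directions to centre it, lifted the jar, turned it 35° and lowered it onto the spigot. It met the plate at tool height 85.5 mm, against 85.6 mm expected for fully home.
- **Unscrewing:** I turned the cap 67° counter-clockwise. The jar took up about 4° of play, so the cap turned about 63° against the jar. That is past the release at about 55° and short of the stop at about 95°.
- **Last checks:** The tool is level to within 0.1°, and the gripper is still closed on the cap at 58 mm. The load is about 0 N, so the jar was not carried. The last picture shows the foot flat on the plate, and its image moved less than half a pixel during the lift.

**What the checks left open:**
- **Thread release:** The moment reading never showed it clearly, and the gripper hid the cap's bar. I judged it from the turn angle and a trial lift.
- **Trial lift:** It read an unclear −2 to −3 N, with −4 N sideways, until the cap cleared the neck. The pictures showed the jar had not moved.
- **Gap above the mouth:** The 20 mm comes from tool height and assumes the cap did not slip in the grip. I estimate at most about 1 mm of slip.
- **Pot, scoop and tweezers:** I did not re-measure them, but the path stayed well clear of them.

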